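# Pack the decorated eggs into the latched carry case

### The arm

A 7-joint arm with a two-finger parallel gripper is mounted at the origin on the work surface. World frame = base frame: x ahead of the robot, y to its left, z up, the work surface at z = 0. Lengths are in m, angles in rad, forces in N, time in s.
With the tool pointing down it reaches from about 0.4 to 0.875 m from the base axis. Payload 6.5 kg.
Tool frame: the origin (TCP) lies between the finger pads; the fingertips stand 11 mm ahead of it and the grasp point (between the pads) lies 8 mm behind it; z points along the fingers, y is the line along which they close (so a half turn about z gives the same grasp; the last joint's range is limited). The gripper opens to 85 mm and grips with 20 to 120 N. Pads are 22 mm wide; open, the fingers measure 114 mm over their backs; the gripper's body (76 mm by 85 mm) begins 54 mm behind the grasp point. The pads swing forward as they close: fully open they stand 13 mm farther back than shut.
Start: joints at [-0.066, 0.536, -0.004, 1.538, 0.003, 1.067, -0.071], TCP at [0.65, 0, 0.242] pointing down, gripper open.
Joint ranges: [-2.7, 2.7], [-0.37, 2.16], [-1.27, 1.26], [0.24, 2.4], [-1.31, 4.45], [0.19, 1.91], [-2.76, 2.76]. Speed limits (rad/s): [2.39, 2.39, 3.14, 3.14, 3.14, 3.14, 3.14].

### API

Orientations are given as [roll, pitch, yaw] about the fixed x, y, z axes, in that order (R = Rz(yaw) Ry(pitch) Rx(roll)).
In Python, from rig import readout, vision, robot gives the robot as it stands.
- The arm moves only by the shell command python3 -m handwheel 'ROWS' [FORCE]. ROWS is JSON, one flat list of numbers, 7 for each row, row after row: the shift along the tool's x, y, z normalised to -1 to 1, where 1 is 50 cm, then the turn, a rotation vector about the tool's x, y, z normalised to -1 to 1, where 1 is 2 rad, then the gripper command: -1 is fully open, 1 is shut, values between are in proportion. In form: [x, y, z, wx, wy, wz, fingers, x, y, z, wx, wy, wz, fingers, ...]. A call has 1 to 10 rows; each row is the pose to reach, as a shift and turn from the pose commanded when the call began, along the tool's axes at that moment; what a row does not reach only later rows make up. A row lasts 1/8 s, in which the tool goes at most 62.5 mm and 10.7 degrees, less where a joint would pass 70% of its speed; a pose out of reach is approached as far as the arm can. A call with a number of a shift or a turn outside -1 to 1 is refused whole. A call with a gripper value outside its range is refused whole. The fingers move at their own pace and stop on an object; FORCE is the grip in N (left out, the last holds). Time passes only in rows, so rows that repeat a pose let the fingers close. It gives the time, the measured TCP pose, the force, the opening and the grip force at its end, in the units of the state.
- readout.get_state(): the state, without advancing time (a new reading comes with each control period).
- vision.capture(name): name is "scene" or "side" or "wrist"; returns a dict with "frame" (384x512x3 uint8, red, green, blue), "camera_matrix" (3x3 intrinsics, pixels), "k1" (the pictures are not rectified: a ray, as slopes to the right and down, at radius r is drawn at 1 + k1 r^2 times it, then the intrinsics apply), "pose" (4x4, takes a point from camera to world coordinates). Camera axes: x right, y up, looking along -z (the intrinsics and any distortion apply to the point x, -y, -z); pixel columns grow to the right and rows downward; lengths in m; the calibration is good to about 2 mm. A picture is of the moment at which its call begins. There is no depth.
- robot.job_done(): hands the job in; it is judged then, once.
The state is a dict: "t": time; "q": joint angles; "joint_vel": joint speeds; "effort": joint torques, N m; "position": TCP position; "eef_rot": TCP orientation; "ft_force": force on the tool from outside, world axes, zero at the start; "moment": the same for the moment, N m; "grip_width": finger opening in m; "finger_force": force on a finger pad.
Only numpy, scipy, OpenCV 4.12 (cv2) and the standard library are available. Lean on these libraries where they do the work, as an engineer would, in place of code of your own. Each camera call takes 0.05 s, during which the arm holds its last target. There are 200 camera calls.

### The job

Pack the two painted eggs into the carry case. Swing the orange latch lever on the case's front outward and up; it is sprung and locks again if it springs back while the lid is down, so keep hold of it until the lid has started to rise, and raise the lid gently right up to its stop. Then set the eggs, wide end down and upright, into the two nests, one in each, without dropping or toppling them; leave the lid standing open and the matchbox and wax jar where they are.

Things in the scene. Friction and masses are not known exactly. Their poses are not given: they have to be found in the camera images.
- case: grey plastic carry case, fixed: body 170 (x) x 218 (y) x 85 mm high, 5 mm walls, blue lid 28 mm high on it. Origin: centre of the underside; z up. Its front with the latch faces its -x (to the robot's left), the lid hinge is at +x. Inside, at the rear (x -8 to 80 mm), a deck with two nests, top at z = 34 mm; then a partition at x = -11 (top z = 55 mm), then a shallow tray of styluses
- nest0 (a point): centre of the left nest (case +y): a round hole of 40 mm diameter through the deck, at the deck's top face (case frame 26, 46, 34 mm), axes as the case. An egg seated upright in it has its mid point 21 mm above this point
- nest1 (a point): the same for the right nest (case frame 26, -46, 34 mm). The nests are 92 mm apart; from a nest's centre to the inner face of the case's side wall is 58 mm
- lid_hinge (a point): middle of the lid's hinge line on the far top rim of the body (case frame 85, 0, 85 mm); the lid turns about the case's y
- lid_edge (a point): middle of the lid's front lower edge (lid shut: case frame -85, 0, 85 mm). With the lid at its stop it leans forward: this edge is then 44 mm in front of the hinge line and 164 mm above it, so an upright hand over the nests strikes the lid; lean the hand 20 to 35 degrees out to the case's front and come in under the lid from there
- lid (a joint): lid angle in rad: 0 shut, 1.31 fully open at its stop. Friction hinges hold it at any angle; raising it by the latch tab takes 2 to 5 N. It cannot rise while the latch's claw is under the catch on the body. A black carry handle lies folded on its top (case z up to 123 mm)
- latch_hinge (a point): pivot of the latch lever, on the lid's front (lid shut: case frame -97, 0, 100 mm), axis along the case's y; moves with the lid. On either side of the lever a guard rib (y = 21 to 27 mm off the middle) stands 14 mm proud of the front from z = 54 to 113 mm, in the way of an upright hand: at the tab it must lean 20 to 40 degrees out to the case's front
- latch_tab (a point): centre of the orange finger tab at the lever's lower free end: 30 mm wide (y), 9 mm thick, 36 mm long, flared outward 35 degrees; shut: case frame -109.5, 0, 36.5 mm, 65 mm from the pivot. Pinch it by its two sides, fingers closing along the case's y; the pads hold it stiffly, so turn the hand along with the lever and lid as far as you can
- latch (a joint): lever angle in rad: 0 hanging down and locked, growing as the tab swings outward and up; the claw is clear of the catch from 0.2; stop at 1.4, the tab then straight out from the lid. A spring returns it (0.6 N at the tab when shut, 2 N at the stop). Pull the tab up with the lever against its stop and the lid rises
- egg_red: wooden goose-size egg with red bands, 80 mm high, 58 mm across, 80 to 130 g, standing wide end down on a fixed black ring stand (52 mm across, 18 mm high, 40 mm bore). Origin: lowest point on its axis; z: its long axis, upwards
- egg_blue: the same kind of egg with blue bands on a like stand; either egg may stand on either stand
- egg_red_mid (a point): the red egg's middle, on its axis where it is widest, 29 mm above its lowest point (39 mm above the table on its stand)
- egg_blue_mid (a point): the blue egg's middle, likewise
- matchbox: large matchbox lying flat, 110 x 65 x 22 mm, loose; origin under its centre. Leave alone
- wax_jar: amber jar with a brass-coloured cap, 64 mm across, 85 mm high, loose; origin under its centre. Leave alone
- hotplate: brown double hot plate, off and cold, 460 (x) x 260 (y) x 77 mm, fixed; origin under its centre. Not used
There are look-alikes about, which are no part of the job. Leave any grey, pink or purple look-alike of the egg_red alone.

How it is judged:
On the way, in this order (a step that is already met when the one before it is completed fails the run):
1. the latch lever is swung clear of its catch (more than 0.3 rad) (value of joint latch above 0.3 rad), for 0.1 s.
2. the lid is raised to its stop (more than 1.2 rad) (value of joint lid above 1.2 rad), for 0.2 s.
3. one egg is seated upright in a nest and let go ((((horizontal distance between egg_red_mid and nest0 below 0.008 m and z of egg_red_mid in the frame of nest0 between 0.013 and 0.029 m and angle between egg_red's own z axis and vertical below 0.3 rad) and contact force between the fingers and egg_red below 0.1 N) or ((horizontal distance between egg_red_mid and nest1 below 0.008 m and z of egg_red_mid in the frame of nest1 between 0.013 and 0.029 m and angle between egg_red's own z axis and vertical below 0.3 rad) and contact force between the fingers and egg_red below 0.1 N) or ((horizontal distance between egg_blue_mid and nest0 below 0.008 m and z of egg_blue_mid in the frame of nest0 between 0.013 and 0.029 m and angle between egg_blue's own z axis and vertical below 0.3 rad) and contact force between the fingers and egg_blue below 0.1 N) or ((horizontal distance between egg_blue_mid and nest1 below 0.008 m and z of egg_blue_mid in the frame of nest1 between 0.013 and 0.029 m and angle between egg_blue's own z axis and vertical below 0.3 rad) and contact force between the fingers and egg_blue below 0.1 N))), for 0.2 s.
At the end, for the whole second after the job is handed in: The lid stands open (more than 1.15 rad); each nest holds one egg, its mid point within 8 mm of the nest's axis and 13 to 29 mm above the deck, upright within 0.3 rad, wide end down, at rest; the matchbox and wax jar are within 25 mm of where they started (value of joint lid above 1.15 rad and (((horizontal distance between egg_red_mid and nest0 below 0.008 m and z of egg_red_mid in the frame of nest0 between 0.013 and 0.029 m and angle between egg_red's own z axis and vertical below 0.3 rad) and (horizontal distance between egg_blue_mid and nest1 below 0.008 m and z of egg_blue_mid in the frame of nest1 between 0.013 and 0.029 m and angle between egg_blue's own z axis and vertical below 0.3 rad)) or ((horizontal distance between egg_red_mid and nest1 below 0.008 m and z of egg_red_mid in the frame of nest1 between 0.013 and 0.029 m and angle between egg_red's own z axis and vertical below 0.3 rad) and (horizontal distance between egg_blue_mid and nest0 below 0.008 m and z of egg_blue_mid in the frame of nest0 between 0.013 and 0.029 m and angle between egg_blue's own z axis and vertical below 0.3 rad))) and linear speed of each of egg_red, egg_blue below 0.03 m/s and distance of each of matchbox, wax_jar from where it was at the start of the episode below 0.025 m); the robot touches nothing.
It fails at once if the matchbox or the wax jar is pushed away (25 mm) (distance of any of matchbox, wax_jar from where it was at the start of the episode above 0.025 m).
It fails at once if an egg is dropped (moves faster than 0.7 m/s with no finger on it) ((linear speed of egg_red above 0.7 m/s and contact force between the fingers and egg_red below 0.1 N) or (linear speed of egg_blue above 0.7 m/s and contact force between the fingers and egg_blue below 0.1 N)).
It fails at once if an egg is toppled (leans more than 1.1 rad) (angle between any of egg_red, egg_blue's own z axis and vertical above 1.1 rad).
It fails at once if the lid is flung open or slammed shut (faster than 3 rad/s) (velocity of joint lid above 3 rad/s or velocity of joint lid below -3 rad/s).
It also fails if it takes over 72 s, if anything falls off the work surface, if the arm or the gripper's body presses on something with over 40 N, if the wrist force passes 120 N, or if a joint passes its speed limit or range.

## Working session

There is one attempt and no reset: what is moved stays moved. The work goes in short steps, Python scripts to look and compute and a shell command to move; the robot and the scene stay as the last step left them, time stands still between calls to the robot, and variables do not carry over. Pictures are saved under pics/ and viewed, at most 10 in all, crops included, and the job is handed in when it is done.

```bash
mkdir -p pics; ls
cat > h.py <<'E'
import numpy as np, cv2
from scipy.spatial.transform import Rotation as R
from rig import readout, vision, robot
def snap(n,f):
    c=vision.capture(n); cv2.imwrite(f'pics/{f}.png',cv2.cvtColor(c['frame'],cv2.COLOR_RGB2BGR)); np.savez(f'pics/{f}.npz',K=c['camera_matrix'],k1=c['k1'],P=c['pose']); return c
def ray(f,u,v):
    d=np.load(f'pics/{f}.npz');K=d['K'];k=float(d['k1'])
    s=np.linalg.solve(K,[u,v,1.])[:2]; x=s.copy()
    for _ in range(30): x=s/(1+k*(x@x))
    P=d['P']; return P[:3,3],P[:3,:3]@np.array([x[0],-x[1],-1])
def onz(f,u,v,z):
    o,r=ray(f,u,v); return o+r*(z-o[2])/r[2]
def proj(f,p):
    d=np.load(f'pics/{f}.npz');P=d['P'];c=P[:3,:3].T@(np.asarray(p)-P[:3,3]);x=np.array([c[0],-c[1]])/-c[2]
    x=x*(1+float(d['k1'])*(x@x)); return (d['K']@[x[0],x[1],1])[:2]
def tri(*a):
    A=np.zeros((3,3));b=np.zeros(3)
    for f,u,v in a:
        o,r=ray(f,u,v);r=r/np.linalg.norm(r);M=np.eye(3)-np.outer(r,r);A+=M;b+=M@o
    return np.linalg.solve(A,b)
E
python3 - <<'E'
from h import *
import cv2
for n in ['scene','side']:
    c=snap(n,n+'0'); print(n,c['pose'].round(3).tolist(),c['camera_matrix'].round(1).tolist(),c['k1'])
a=[cv2.imread(f'pics/{n}0.png') for n in ['scene','side']]
for n,i in zip(['scene','side'],a): cv2.imwrite(f'pics/{n}0b.png',cv2.resize(i,(800,600),interpolation=cv2.INTER_CUBIC))
print(readout.get_state())
E
```

```text
pics
scene [[-0.748, -0.574, 0.333, 1.043], [0.663, -0.643, 0.384, 0.525], [-0.007, 0.508, 0.861, 1.341], [0.0, 0.0, 0.0, 1.0]] [[460.9, 0.0, 253.5], [0.0, 460.9, 194.4], [0.0, 0.0, 1.0]] -0.14468792426793478
side [[0.755, 0.379, -0.535, -0.199], [-0.655, 0.412, -0.633, -0.975], [-0.019, 0.829, 0.559, 0.906], [0.0, 0.0, 0.0, 1.0]] [[375.4, 0.0, 258.2], [0.0, 375.4, 188.8], [0.0, 0.0, 1.0]] 0.031032359502846753
{'t': 0.1, 'q': array([-0.06619443,  0.53710194, -0.00442653,  1.53877049,  0.0026286 ,
        1.06732825, -0.07122787]), 'joint_vel': array([ 9.15639035e-04, -9.04397070e-04, -1.20464454e-03, -3.87947261e-03,
       -7.19745755e-04,  8.60939937e-05, -1.68583631e-04]), 'effort': array([ 3.24486806e-03, -5.84563243e+01,  1.05254464e+00, -2.59778756e+01,
        1.26798821e-02,  4.59515359e-03, -1.40434165e-05]), 'position': array([ 6.49439549e-01, -3.26752570e-05,  2.41494843e-01]), 'eef_rot': array([-3.13999694e+00,  1.49519105e-04,  1.57083814e+00]), 'ft_force': array([-0.45168604,  0.17383359, -0.39171225]), 'moment': array([-0.00659702,  0.02245542,  0.02002525]), 'finger_force': 0.0, 'grip_width': 0.08560678778399888}
```

View pics/scene0b.png

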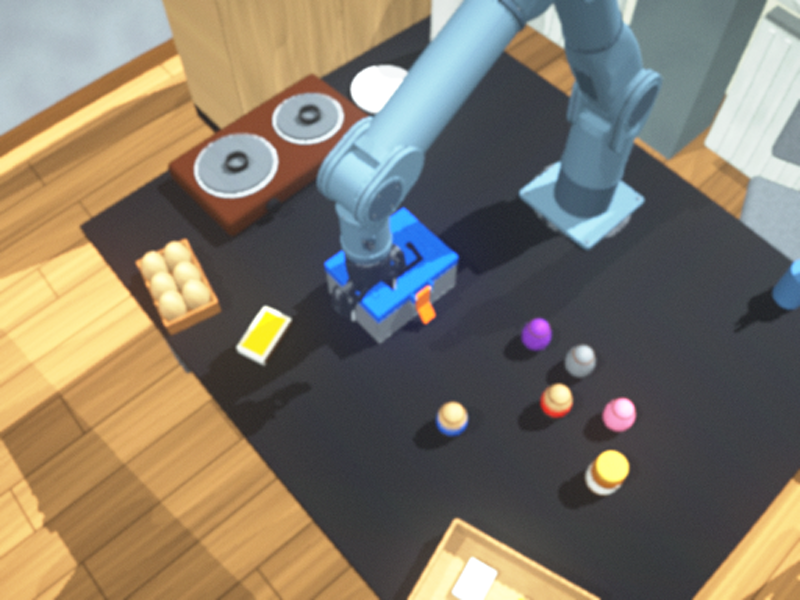

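View pics/side0b.png

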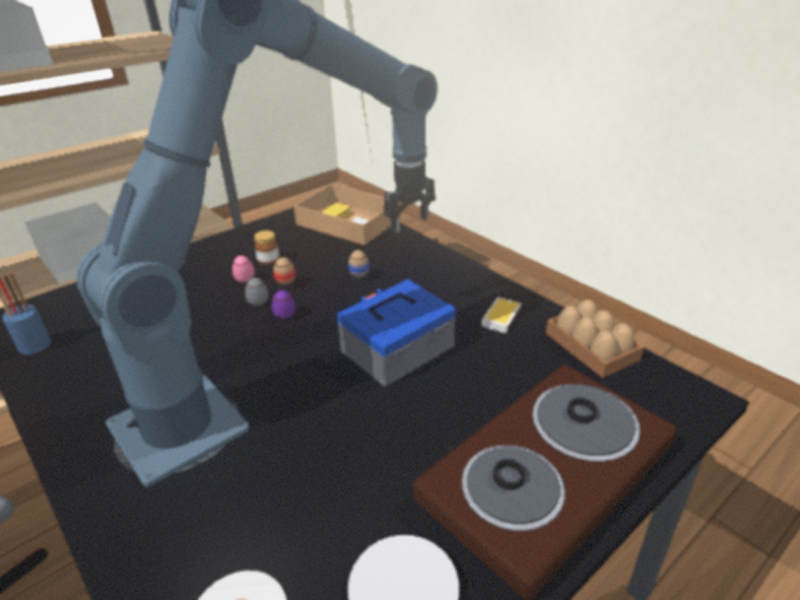

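Scene view: case (blue lid) at about (392,265), orange tab at (427,307), red egg (557,400), blue egg (452,418), jar (607,470), matchbox (264,334). Side view: case (397,330), red egg (284,270), blue egg (358,263). I'll take enlarged crops.

Run:
```python
from h import *
a=cv2.imread('pics/scene0.png')[125:285,200:300]; b=cv2.imread('pics/side0.png')[170:250,205:300]
a=cv2.imread('pics/scene0.png')[125:225,200:300]
A=cv2.resize(a,(400,400),interpolation=cv2.INTER_CUBIC); B=np.zeros((400,400,3),np.uint8); B[:320,:380]=cv2.resize(b,(380,320),interpolation=cv2.INTER_CUBIC)
cv2.imwrite('pics/crop1.png',np.hstack([A,B]))
for n,e in {'red':((557,400),(284,270)),'blue':((452,418),(358,263)),'jar':((607,472),(265,245)),'tab':((427,307),(370,296))}.items():
    p=tri(('scene0',e[0][0]*.64,e[0][1]*.64),('side0',e[1][0]*.64,e[1][1]*.64)); print(n,p.round(3),onz('scene0',e[0][0]*.64,e[0][1]*.64,.045).round(3))
print('mb',onz('scene0',264*.64,334*.64,.022).round(3))
```

```text
red [0.456 0.32  0.048] [0.454 0.32  0.045]
blue [0.634 0.209 0.047] [0.632 0.21  0.045]
jar [0.492 0.483 0.047] [0.491 0.483 0.045]
tab [0.52  0.011 0.084] [ 0.5   -0.003  0.045]
mb [ 0.789 -0.191  0.022]
```

View pics/crop1.png

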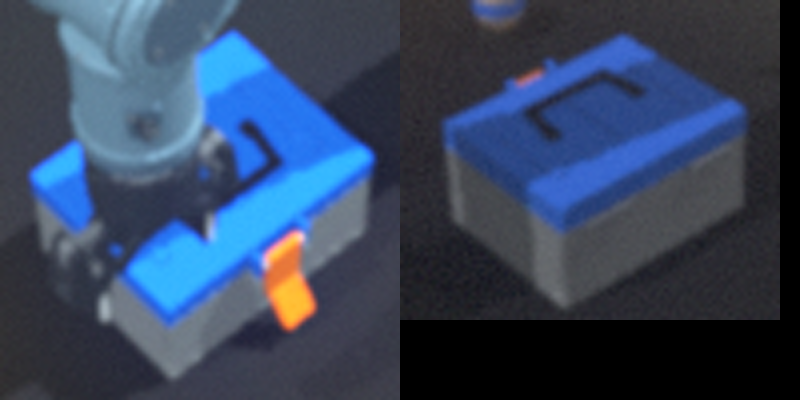

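Crop: left (scene, 4x, offset 200,125) shows lid top corners near (372,155), (168,310), (32,175), (233,32), tab end about (292,315); right (side, offset 205,170) shows lid corners (45,125), (228,36), (345,105), (162,212), base (165,308).

Run:
```python
from h import *
from scipy.optimize import least_squares
S=lambda u,v:(200+u/4,125+v/4); D=lambda u,v:(205+u/4,170+v/4)
obs=[('scene0',S(372,155),(-85,-109,113)),('scene0',S(168,310),(-85,109,113)),('scene0',S(32,175),(85,109,113)),('scene0',S(233,32),(85,-109,113)),('scene0',S(173,380),(-85,109,0)),
('scene0',S(290,285),(-109.5,0,36.5)),
('side0',D(45,125),(-85,-109,113)),('side0',D(228,36),(-85,109,113)),('side0',D(345,105),(85,109,113)),('side0',D(162,212),(85,-109,113)),('side0',D(165,308),(85,-109,0))]
def W(x,p): c,s=np.cos(x[2]),np.sin(x[2]);p=np.array(p)/1e3; return np.array([x[0]+c*p[0]-s*p[1],x[1]+s*p[0]+c*p[1],p[2]])
f=lambda x:np.concatenate([proj(n,W(x,p))-uv for n,uv,p in obs])
r=least_squares(f,[.56,-.1,-1.57],loss='soft_l1'); print(r.x,r.fun.reshape(-1,2).round(1).tolist())
for n,p in dict(tab=(-109.5,0,36.5),pivot=(-97,0,100),hinge=(85,0,85),nest0=(26,46,34),nest1=(26,-46,34)).items(): print(n,W(r.x,p).round(4))
```

```text
[ 0.50651605 -0.11024433 -1.56093034] [[-0.4, -1.0], [-0.1, -0.2], [-1.1, -0.5], [-1.2, -1.0], [-0.4, -0.7], [0.0, 2.9], [-1.3, -1.2], [-2.2, -1.0], [-0.5, -0.2], [-0.5, -1.3], [-0.0, -0.2]]
tab [ 0.5054 -0.0007  0.0365]
pivot [ 0.5056 -0.0132  0.1   ]
hinge [ 0.5074 -0.1952  0.085 ]
nest0 [ 0.5528 -0.1358  0.034 ]
nest1 [ 0.4608 -0.1367  0.034 ]
```

```bash
cat >> h.py <<'E'
YAW=np.pi/2+.0099
def ori(a,yaw=0): return R.from_euler('xyz',[np.pi,0,YAW+yaw])*R.from_rotvec([0,-np.radians(a),0])
def rows(*tg):
    "tg: (pos, lean deg[, yaw rad])"
    s=readout.get_state(); r0=R.from_euler('xyz',s['eef_rot']); p0=s['position']
    for t in tg:
        d=r0.inv().apply(np.array(t[0])-p0); w=(r0.inv()*ori(*t[1:])).as_rotvec()
        print(np.concatenate([d/.5,w/2]).round(3).tolist(),'mm',round(np.linalg.norm(d)*1e3),'deg',round(np.degrees(np.linalg.norm(w))))
E
python3 -c "
from h import *
rows(((.56,.10,.23),20),((.505,.085,.15),35))"
```

```text
[0.2, -0.179, 0.023, -0.002, -0.174, -0.005] mm 135 deg 20
[0.17, -0.289, 0.183, -0.002, -0.305, -0.005] mm 191 deg 35
```

```bash
python3 -m handwheel '[0.1,-0.09,0.012,0,-0.087,0,-0.2, 0.2,-0.179,0.023,0,-0.174,-0.005,-0.2, 0.2,-0.179,0.023,0,-0.174,-0.005,-0.2, 0.17,-0.289,0.183,0,-0.305,-0.005,-0.2, 0.17,-0.289,0.183,0,-0.305,-0.005,-0.2, 0.17,-0.289,0.183,0,-0.305,-0.005,-0.2, 0.17,-0.289,0.183,0,-0.305,-0.005,-0.2]' 25
python3 - <<'E'
from h import *
snap('wrist','w1'); s=cv2.imread('pics/w1.png'); cv2.imwrite('pics/w1.png',s)
print(readout.get_state()['grip_width'], proj('w1',(.5054,-.0007,.0365)),proj('w1',(.5056,-.0132,.1)),proj('w1',(.397,-.024,.113)),proj('w1',(.615,-.026,.113)))
E
```

```text
t: 0.98
position: [0.5071, 0.0847, 0.1519]
eef_rot: [-3.14, 0.608, 1.58]
ft_force: [-0.1, -0.5, 0.3]
grip_width: 0.0511
finger_force: 0.0
0.05137460017288718 [258.22274617 186.47012317] [257.93281611 251.96583876] [135.66866288 269.64558698] [379.8171714  271.57236743]
```

View pics/w1.png

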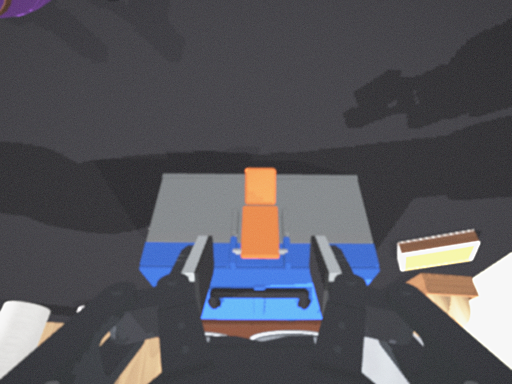

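Wrist view: tab (lighter orange) at about (261,187), lever (261,232), case front centred at column 260 — case is about 2 mm farther in x than fitted; the fingers are centred at 261.

```bash
python3 -c "
from h import *
rows(((.5075,.03,.078),35),((.5075,-.002,.034),35))"
```

```text
[-0.005, -0.001, 0.184, -0.001, -0.001, -0.001] mm 92 deg 0
[-0.007, -0.001, 0.293, -0.001, -0.001, -0.001] mm 147 deg 0
```

```bash
python3 -m handwheel '[-0.002,0,0.1,0,0,0,-0.2, -0.005,0,0.184,0,0,0,-0.2, -0.006,0,0.24,0,0,0,-0.2, -0.007,0,0.293,0,0,0,-0.2, -0.007,0,0.293,0,0,0,-0.2]'
python3 -m handwheel '[0,0,0,0,0,0,1, 0,0,0,0,0,0,1, 0,0,0,0,0,0,1, 0,0,0,0,0,0,1]' 30
```

```text
t: 1.65
position: [0.5066, -0.0039, 0.0333]
eef_rot: [-3.139, 0.611, 1.578]
ft_force: [0.7, -0.0, 0.7]
grip_width: 0.0514
finger_force: 0.0
t: 2.15
position: [0.5067, -0.0011, 0.034]
eef_rot: [-3.14, 0.61, 1.582]
ft_force: [-1.5, 1.3, 6.2]
grip_width: 0.0292
finger_force: 31.5
```

```bash
cat >> h.py <<'E'
X=.507;PV=np.array([-.0132,.1]);HG=np.array([-.1952,.085]);G0=np.array([.0035,.0406])
def rot(v,d): c,s=np.cos(np.radians(d)),np.sin(np.radians(d)); return np.array([c*v[0]-s*v[1],s*v[0]+c*v[1]])
def tcp(phi,lid,a):
    g=PV+rot(G0-PV,phi); g=HG+rot(g-HG,lid); A=np.radians(a)
    g=g+.008*np.array([-np.sin(A),-np.cos(A)]); return ((X,g[0],g[1]),a)
E
python3 -c "
from h import *
rows(*[tcp(8*k,0,35-6.5*k) for k in range(0,11)])"
```

```text
[-0.0, 0.001, -0.0, -0.001, -0.001, 0.0] mm 0 deg 0
[0.012, 0.001, -0.014, -0.001, 0.056, 0.0] mm 9 deg 6
[0.021, 0.001, -0.03, -0.001, 0.113, 0.0] mm 18 deg 13
[0.029, 0.001, -0.047, -0.001, 0.17, 0.0] mm 27 deg 19
[0.034, 0.001, -0.064, -0.001, 0.226, 0.0] mm 36 deg 26
[0.036, 0.001, -0.082, -0.001, 0.283, 0.0] mm 45 deg 32
[0.037, 0.001, -0.1, -0.001, 0.34, 0.0] mm 53 deg 39
[0.034, 0.001, -0.118, -0.001, 0.396, 0.0] mm 62 deg 45
[0.029, 0.001, -0.136, -0.001, 0.453, 0.0] mm 70 deg 52
[0.022, 0.001, -0.153, -0.001, 0.51, 0.0] mm 77 deg 58
[0.013, 0.001, -0.168, -0.001, 0.567, 0.0] mm 84 deg 65
```

```bash
python3 -m handwheel '[0.006,0,-0.007,0,0.028,0,1, 0.012,0,-0.014,0,0.056,0,1, 0.017,0,-0.022,0,0.085,0,1, 0.021,0,-0.03,0,0.113,0,1, 0.029,0,-0.047,0,0.17,0,1, 0.034,0,-0.064,0,0.226,0,1, 0.036,0,-0.082,0,0.283,0,1, 0.036,0,-0.082,0,0.283,0,1]'; python3 -c "
from h import *
print(tcp(40,0,2.5),readout.get_state()['moment'])
rows(*[tcp(8*k,0,35-6.5*k) for k in range(5,11)])"
```

```text
t: 3.15
position: [0.5066, 0.034, 0.0571]
eef_rot: [-3.141, 0.044, 1.575]
ft_force: [0.7, -4.7, -1.1]
grip_width: 0.0291
finger_force: 31.3
((0.507, np.float64(0.03742557111654468), np.float64(0.05723912738784305)), 2.5) [-1.02051714 -0.17514936 -0.06291694]
[0.007, 0.001, -0.001, -0.001, 0.0, -0.003] mm 3 deg 0
[0.017, 0.001, -0.016, -0.0, 0.057, -0.003] mm 12 deg 7
[0.024, 0.001, -0.032, -0.0, 0.114, -0.003] mm 20 deg 13
[0.03, 0.001, -0.05, -0.0, 0.17, -0.003] mm 29 deg 20
[0.032, 0.001, -0.068, 0.0, 0.227, -0.003] mm 38 deg 26
[0.033, 0.001, -0.086, 0.0, 0.284, -0.003] mm 46 deg 33
```

```bash
python3 -m handwheel '[0.01,0,-0.015,0,0.057,0,1, 0.017,0,-0.031,0,0.114,0,1, 0.023,0,-0.049,0,0.17,0,1, 0.025,0,-0.067,0,0.227,0,1, 0.026,0,-0.085,0,0.284,0,1, 0.026,0,-0.085,0,0.284,0,1]'; python3 -c "
from h import *
print(tcp(80,0,-30),readout.get_state()['moment'])
rows(*[tcp(80,7.5*k,-30-4*k) for k in range(0,11)])"
```

```text
t: 3.9
position: [0.5066, 0.0511, 0.0974]
eef_rot: [-3.138, -0.525, 1.576]
ft_force: [1.4, -1.6, -0.9]
grip_width: 0.0287
finger_force: 34.6
((0.507, np.float64(0.0521975050959629), np.float64(0.0992033844916127)), -30) [-1.00457259 -0.25856416 -0.26832663]
[0.004, 0.001, -0.002, -0.001, -0.001, -0.002] mm 2 deg 0
[0.028, 0.001, -0.062, -0.001, 0.034, -0.002] mm 34 deg 4
[0.044, 0.0, -0.124, -0.001, 0.069, -0.002] mm 66 deg 8
[0.053, -0.0, -0.187, -0.001, 0.104, -0.002] mm 97 deg 12
[0.052, -0.001, -0.252, -0.001, 0.139, -0.002] mm 129 deg 16
[0.044, -0.001, -0.315, -0.001, 0.174, -0.002] mm 159 deg 20
[0.027, -0.002, -0.377, -0.0, 0.209, -0.002] mm 189 deg 24
[0.002, -0.002, -0.436, -0.0, 0.244, -0.002] mm 218 deg 28
[-0.03, -0.003, -0.491, -0.0, 0.279, -0.002] mm 246 deg 32
[-0.069, -0.003, -0.542, -0.0, 0.314, -0.002] mm 273 deg 36
[-0.114, -0.004, -0.587, -0.0, 0.348, -0.002] mm 299 deg 40
```

```bash
python3 -m handwheel '[0.014,0,-0.03,0,0.017,0,1, 0.026,0,-0.061,0,0.034,0,1, 0.036,0,-0.092,0,0.051,0,1, 0.042,0,-0.123,0,0.069,0,1, 0.047,0,-0.155,0,0.086,0,1, 0.05,0,-0.186,0,0.104,0,1, 0.05,0,-0.218,0,0.121,0,1, 0.05,0,-0.251,0,0.139,0,1, 0.046,0,-0.283,0,0.156,0,1, 0.042,0,-0.314,0,0.174,0,1]'; python3 -c "
from h import *
print(tcp(80,37.5,-50),readout.get_state()['moment'],readout.get_state()['q'])
rows(*[tcp(80,7.5*k,-30-4*k) for k in range(5,11)])"
```

```text
t: 5.15
position: [0.5064, -0.0091, 0.2425]
eef_rot: [-3.132, -0.867, 1.575]
ft_force: [1.0, -1.3, -6.4]
grip_width: 0.0292
finger_force: 33.0
((0.507, np.float64(-0.008835516307412871), np.float64(0.2447935278467007)), -50) [-1.74235158 -0.21554413 -0.2975076 ] [ 1.00439867  0.72699346 -0.86521604  1.79847581 -0.34743102  1.08522896
  0.4311407 ]
[0.004, 0.001, -0.002, -0.003, 0.003, -0.002] mm 2 deg 0
[0.009, 0.0, -0.066, -0.003, 0.037, -0.002] mm 33 deg 4
[0.005, -0.0, -0.13, -0.002, 0.072, -0.002] mm 65 deg 8
[-0.006, -0.001, -0.193, -0.002, 0.107, -0.002] mm 97 deg 12
[-0.026, -0.002, -0.254, -0.002, 0.142, -0.002] mm 128 deg 16
[-0.053, -0.003, -0.311, -0.002, 0.177, -0.002] mm 158 deg 20
```

```bash
python3 -m handwheel '[0.004,0,-0.032,0,0.017,0,1, 0.006,0,-0.064,0,0.034,0,1, 0.005,0,-0.096,0,0.051,0,1, 0.002,0,-0.128,0,0.069,0,1, -0.003,0,-0.16,0,0.086,0,1, -0.009,0,-0.191,0,0.104,0,1, -0.018,0,-0.222,0,0.121,0,1, -0.029,0,-0.252,0,0.139,0,1, -0.042,0,-0.281,0,0.156,0,1, -0.056,0,-0.309,0,0.174,0,1]'; python3 -c "
from h import *
print(tcp(80,75,-70),readout.get_state()['moment'],readout.get_state()['q'])
rows(*[tcp(80,75+1.5*k,-70) for k in range(0,4)])"
```

```text
t: 6.4
position: [0.5065, -0.1403, 0.323]
eef_rot: [-3.117, -1.224, 1.57]
ft_force: [-6.5, 9.2, 3.8]
grip_width: 0.0286
finger_force: 30.1
((0.507, np.float64(-0.1450980955155045), np.float64(0.32283703243558964)), -70) [0.68609538 0.33389951 1.02615006] [ 1.17617528  0.92012096 -0.87349354  1.50001259 -0.43160587  1.54273158
  0.49891083]
[-0.004, 0.001, -0.009, -0.007, -0.001, -0.002] mm 5 deg 1
[-0.006, 0.001, -0.021, -0.007, -0.001, -0.002] mm 11 deg 1
[-0.009, 0.0, -0.034, -0.007, -0.001, -0.002] mm 18 deg 1
[-0.012, -0.0, -0.046, -0.007, -0.001, -0.002] mm 24 deg 1
```

```bash
python3 -m handwheel '[-0.004,0,-0.01,0,0,0,1, -0.004,0,-0.014,0,0,0,1, -0.004,0,-0.014,0,0,0,1, 0,0,0,0,0,0,1]'
python3 - <<'E'
from h import *
a=snap('scene','s2');b=snap('side','d2')
A=cv2.imread('pics/s2.png')[90:290,150:350];B=cv2.imread('pics/d2.png')[90:290,180:380]
cv2.imwrite('pics/c2.png',cv2.resize(np.hstack([A,B]),(800,400),interpolation=cv2.INTER_CUBIC))
E
```

```text
t: 6.9
position: [0.5065, -0.1425, 0.3215]
eef_rot: [-3.115, -1.219, 1.565]
ft_force: [-7.7, -3.1, 1.3]
grip_width: 0.0291
finger_force: 30.9
```

View pics/c2.png

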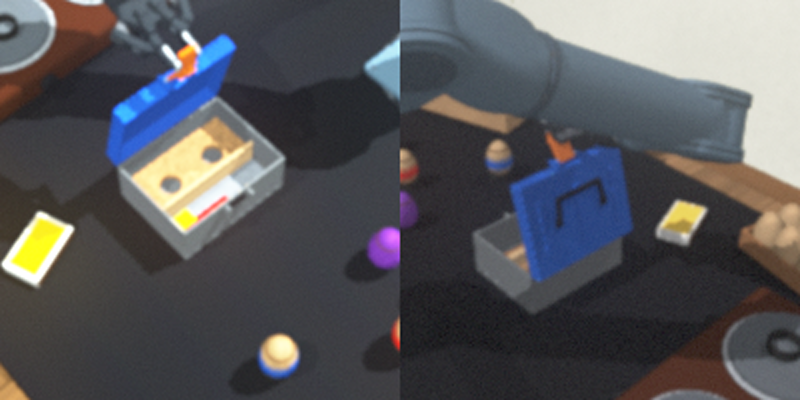

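Lid is standing open with the hand on the tab (g geometry gives about 74°); nests visible at crop (171,184) and (212,154), i.e. scene pixels (235.5,182), (256,167). Now release and retreat upward.

```bash
python3 -c "
from h import *
print(onz('s2',235.5,182,.034),onz('s2',256,167,.034))
for n,u,v,w,x in (('grey',580,362,257,293),('pink',619,415,243,270),('purple',536,335,283,305)): print(n,tri(('scene0',u*.64,v*.64),('side0',w*.64,x*.64)).round(3))
p=readout.get_state()['position']
rows((p+[0,0,.03],-70),(p+[0,0,.08],-70),(p+[.03,.1,.12],-50))"
```

```text
[ 0.55188104 -0.13293029  0.034     ] [ 0.46054697 -0.13231553  0.034     ]
grey [0.352 0.292 0.031]
pink [0.382 0.422 0.032]
purple [0.374 0.191 0.033]
[0.056, -0.001, -0.021, -0.006, 0.002, -0.003] mm 30 deg 1
[0.15, -0.001, -0.055, -0.006, 0.002, -0.003] mm 80 deg 1
[0.294, 0.062, 0.104, -0.006, -0.173, -0.002] mm 159 deg 20
```

```bash
python3 -m handwheel '[0,0,0,0,0,0,0.2, 0,0,0,0,0,0,0, 0,0,0,0,0,0,-0.2, 0,0,0,0,0,0,-0.3, 0.03,0,-0.01,0,0,0,-0.3, 0.056,0,-0.021,0,0,0,-0.3, 0.1,0,-0.038,0,0,0,-0.3, 0.15,0,-0.055,0,0,0,-0.3, 0.22,0.03,0.02,0,-0.087,0,-0.3, 0.294,0.062,0.104,0,-0.173,0,-0.5]'; python3 -c "
from h import *
rows(((.54,.06,.44),-30),((.58,.18,.36),0),((.63,.25,.25),15),((.634,.285,.165),35))"
```

```text
t: 8.25
position: [0.5397, -0.0457, 0.4445]
eef_rot: [-3.14, -0.87, 1.575]
ft_force: [1.1, -0.3, 0.2]
grip_width: 0.064
finger_force: 0.0
[0.13, 0.002, 0.167, 0.001, -0.173, -0.002] mm 106 deg 20
[0.162, 0.083, 0.454, 0.001, -0.435, -0.002] mm 244 deg 50
[0.084, 0.184, 0.702, 0.0, -0.566, -0.002] mm 365 deg 65
[-0.001, 0.193, 0.865, -0.0, -0.74, -0.003] mm 443 deg 85
```

```bash
python3 -m handwheel '[0.13,0,0.167,0,-0.173,0,-1, 0.13,0,0.167,0,-0.173,0,-1, 0.162,0.083,0.454,0,-0.435,0,-1, 0.162,0.083,0.454,0,-0.435,0,-1, 0.162,0.083,0.454,0,-0.435,0,-1, 0.162,0.083,0.454,0,-0.435,0,-1, 0.084,0.184,0.702,0,-0.566,0,-1, 0.084,0.184,0.702,0,-0.566,0,-1, 0,0.193,0.865,0,-0.74,0,-1, 0,0.193,0.865,0,-0.74,0,-1]'; python3 -m handwheel '[0,0,0,0,0,0,-1]'
python3 - <<'E'
from h import *
rows(((.634,.285,.165),35))
for n in ('scene','side','wrist'): snap(n,n+'3')
A=cv2.imread('pics/scene3.png')[60:260,180:380];B=cv2.imread('pics/side3.png')[90:230,150:350]
cv2.imwrite('pics/c3.png',np.hstack([cv2.resize(cv2.imread('pics/wrist3.png'),(512,384)),np.vstack([A,np.pad(B[:184-0],((0,44),(0,0),(0,0)))])[:384]]))
print(proj('wrist3',(.634,.209,.039)))
E
```

```text
t: 9.5
position: [0.6307, 0.2884, 0.1638]
eef_rot: [-3.139, 0.61, 1.581]
ft_force: [0.8, 0.8, -0.1]
grip_width: 0.0857
finger_force: 0.0
t: 9.62
position: [0.625, 0.2912, 0.1553]
eef_rot: [-3.12, 0.611, 1.6]
ft_force: [-0.0, 0.3, 0.5]
grip_width: 0.0855
finger_force: 0.0
[-0.022, 0.017, -0.009, -0.005, 0.0, 0.008] mm 15 deg 1
[263.3383349  174.40530628]
```

View pics/c3.png

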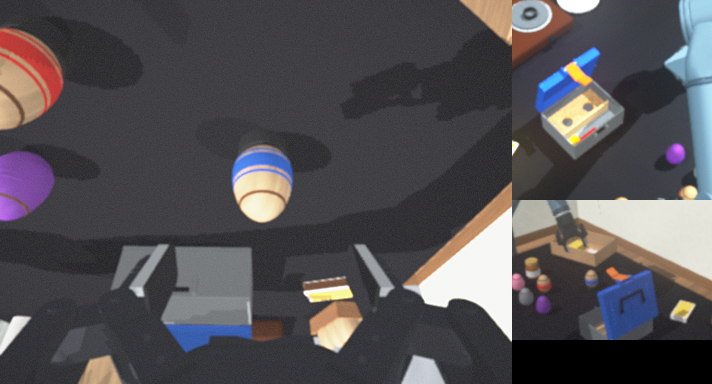

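Wrist view: the blue egg spans columns 233–293, centred (263,~175), matching the predicted (263,174); case lid is standing open, lever sprung back.

```bash
python3 -c "
from h import *
rows(((.634,.26,.112),35),((.634,.2073,.0365),35))"
```

```text
[0.019, 0.003, 0.12, -0.001, -0.003, -0.001] mm 61 deg 0
[0.018, 0.002, 0.304, -0.001, -0.003, -0.001] mm 153 deg 0
```

```bash
python3 -m handwheel '[0.019,0.003,0.06,0,-0.003,0,-1, 0.019,0.003,0.12,0,-0.003,0,-1, 0.018,0.002,0.18,0,-0.003,0,-1, 0.018,0.002,0.24,0,-0.003,0,-1, 0.018,0.002,0.28,0,-0.003,0,-1, 0.018,0.002,0.304,0,-0.003,0,-1, 0.018,0.002,0.304,0,-0.003,0,-1, 0.018,0.002,0.304,0,-0.003,0,-1]'; python3 -c "
from h import *
rows(((.634,.2073,.0365),35)); snap('wrist','w4')"
```

```text
t: 10.78
position: [0.6329, 0.2088, 0.0354]
eef_rot: [-3.14, 0.61, 1.582]
ft_force: [-0.5, -0.4, -0.4]
grip_width: 0.0855
finger_force: 0.0
[-0.004, 0.002, 0.0, -0.001, -0.0, 0.0] mm 2 deg 0
```

View pics/w4.png

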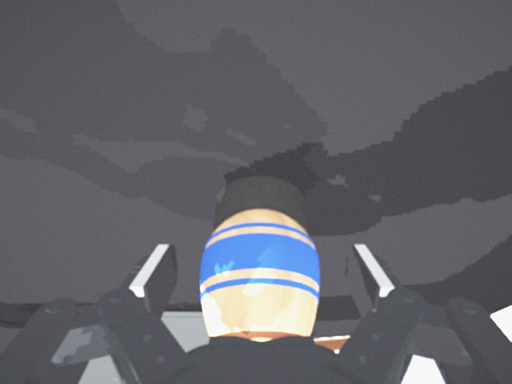

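Egg centred at column 261 between the pads (rows 245–290, at its widest). Close.

```bash
python3 -m handwheel '[0,0,0,0,0,0,1, 0,0,0,0,0,0,1, 0,0,0,0,0,0,1, 0,0,0,0,0,0,1, 0,0,0,0,0,0,1]' 35; python3 -c "
from h import *
p=readout.get_state()['position']
rows((p+[0,0,.05],35),(p+[0,0,.15],35),((.553,.13,.245),35),((.553,.02,.245),35))"
```

```text
t: 11.45
position: [0.6325, 0.2084, 0.0349]
eef_rot: [-3.138, 0.611, 1.582]
ft_force: [-1.6, 2.6, 5.6]
grip_width: 0.0564
finger_force: 36.7
[-0.057, -0.0, -0.082, -0.001, 0.0, 0.001] mm 50 deg 0
[-0.172, -0.001, -0.246, -0.001, 0.0, 0.001] mm 150 deg 0
[-0.368, -0.162, -0.255, -0.001, 0.0, 0.001] mm 238 deg 0
[-0.548, -0.164, -0.128, -0.001, 0.0, 0.001] mm 293 deg 0
```

```bash
python3 -m handwheel '[-0.028,0,-0.041,0,0,0,1, -0.057,0,-0.082,0,0,0,1, -0.115,0,-0.164,0,0,0,1, -0.172,0,-0.246,0,0,0,1, -0.24,-0.05,-0.25,0,0,0,1, -0.3,-0.11,-0.254,0,0,0,1, -0.368,-0.162,-0.255,0,0,0,1, -0.45,-0.164,-0.2,0,0,0,1, -0.51,-0.164,-0.155,0,0,0,1, -0.548,-0.164,-0.128,0,0,0,1]'; python3 -m handwheel '[0,0,0,0,0,0,1, 0,0,0,0,0,0,1]'
python3 - <<'E'
from h import *
snap('wrist','w5'); snap('scene','s5')
for p in [(.5528,-.1358,.034),(.4608,-.1367,.034),(.552,-.1327,.034),(.4605,-.1325,.034)]: print(proj('w5',p),proj('s5',p))
A=cv2.resize(cv2.imread('pics/w5.png'),(512,384)); B=cv2.resize(cv2.imread('pics/s5.png')[115:235,190:310],(288,288),interpolation=cv2.INTER_CUBIC)
cv2.imwrite('pics/c5.png',np.hstack([A,np.pad(B,((0,96),(0,0),(0,0)))]))
E
```

```text
t: 12.7
position: [0.5529, 0.017, 0.2461]
eef_rot: [-3.14, 0.613, 1.579]
ft_force: [0.3, 0.1, -1.5]
grip_width: 0.0558
finger_force: 37.6
t: 12.95
position: [0.5531, 0.0212, 0.2448]
eef_rot: [-3.139, 0.61, 1.584]
ft_force: [0.6, 0.4, -1.5]
grip_width: 0.056
finger_force: 37.5
[259.70327889 163.94309428] [234.73592042 181.61346685]
[192.51938914 163.86472808] [255.09076006 166.24635071]
[259.12774395 162.38620665] [235.51751146 182.06357181]
[191.76256366 161.76264814] [255.97431185 166.95891802]
```

View pics/c5.png

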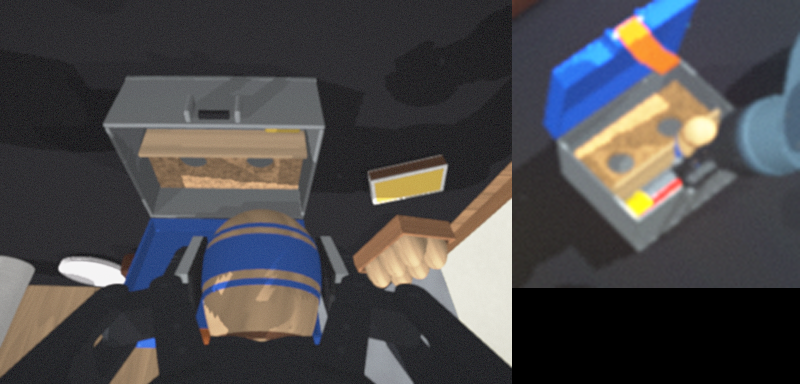

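Wrist view: blue egg upright in the hand, case ahead, nests at columns ~193 and ~260 (row ~161) partly hidden by the partition; scene crop puts the nests at pixels (235,182) and (256,167). I'll check edges by profile.

Run:
```python
from h import *
g=cv2.imread('pics/w5.png').astype(float)
for c in (193,260): print(c,'r150-175',g[150:176,c-3:c+4].mean(1).mean(1).round().astype(int).tolist())
for r in (161,163): print(r,'c172-285',g[r-1:r+2,172:286].mean(0).mean(1).round().astype(int).tolist())
for c in (150,290): print(c,'r72-135',g[72:136,c-2:c+3].mean(1).mean(1).round().astype(int).tolist())
x=(.5065,-.1102,-1.5609)
def W(x,p): c,s=np.cos(x[2]),np.sin(x[2]);p=np.array(p)/1e3; return np.array([x[0]+c*p[0]-s*p[1],x[1]+s*p[0]+c*p[1],p[2]])
for dy in (0,.003):
  for p in [(46,46,34),(46,-46,34),(26,66,34),(26,26,34),(26,-26,34),(26,-66,34),(-85,50,0),(-85,50,85),(-80,50,85),(-85,-70,0),(-85,-70,85),(-11,0,55),(80,50,34)]: print(dy,p,proj('w5',W((x[0],x[1]+dy,x[2]),p)).round(1))
```

```text
193 r150-175 [130, 131, 133, 138, 146, 150, 143, 120, 98, 86, 88, 87, 86, 88, 87, 90, 102, 107, 112, 111, 109, 107, 105, 105, 104, 112]
260 r150-175 [131, 131, 133, 134, 139, 147, 151, 138, 113, 93, 88, 86, 88, 88, 88, 88, 90, 96, 101, 103, 101, 99, 106, 115, 118, 120]
161 c172-285 [107, 101, 105, 99, 100, 98, 95, 87, 92, 90, 89, 90, 90, 87, 87, 89, 88, 90, 88, 88, 85, 91, 87, 85, 87, 88, 88, 86, 88, 89, 85, 88, 86, 91, 96, 104, 110, 108, 103, 102, 99, 98, 101, 99, 101, 102, 102, 101, 99, 98, 98, 98, 98, 102, 108, 114, 121, 126, 129, 131, 129, 129, 126, 122, 125, 127, 127, 128, 128, 126, 123, 119, 120, 113, 106, 97, 90, 88, 89, 85, 86, 87, 86, 89, 88, 85, 89, 88, 87, 88, 89, 85, 88, 89, 89, 88, 88, 88, 88, 89, 90, 99, 112, 126, 131, 134, 131, 118, 107, 98, 99, 100, 98, 97]
163 c172-285 [108, 109, 107, 108, 107, 105, 97, 86, 86, 87, 89, 94, 94, 93, 94, 91, 89, 90, 88, 87, 87, 87, 87, 86, 86, 88, 90, 86, 89, 88, 88, 90, 89, 93, 94, 102, 106, 106, 102, 105, 101, 97, 101, 101, 100, 103, 101, 99, 102, 102, 102, 103, 104, 105, 102, 103, 105, 107, 110, 112, 113, 116, 122, 123, 124, 124, 120
[... 982 characters left out ...]
6, -26, 34) [207.  163.8]
0 (26, -66, 34) [178.  163.8]
0 (-85, 50, 0) [263.   76.1]
0 (-85, 50, 85) [263.1 124.7]
0 (-80, 50, 85) [263.  128.7]
0 (-85, -70, 0) [158.7  76.6]
0 (-85, -70, 85) [139.4 125. ]
0 (-11, 0, 55) [221.9 156. ]
0 (80, 50, 34) [262.5 188.2]
0.003 (46, 46, 34) [259.7 172.1]
0.003 (46, -46, 34) [194.7 172. ]
0.003 (26, 66, 34) [274.4 162.4]
0.003 (26, 26, 34) [245.  162.4]
0.003 (26, -26, 34) [206.7 162.3]
0.003 (26, -66, 34) [177.5 162.3]
0.003 (-85, 50, 0) [263.   73.7]
0.003 (-85, 50, 85) [263.1 122.2]
0.003 (-80, 50, 85) [263.1 126.3]
0.003 (-85, -70, 0) [158.   74.3]
0.003 (-85, -70, 85) [138.5 122.6]
0.003 (-11, 0, 55) [221.6 154.3]
0.003 (80, 50, 34) [262.5 187. ]
```

```bash
python3 -c "
from h import *
rows(*[((.553,-.1361+.574*d,.054+.819*d),35) for d in (.23,.15,.1,.05,.02,0)])"
```

```text
[-0.039, -0.001, 0.033, -0.001, -0.0, 0.002] mm 26 deg 0
[-0.04, -0.001, 0.193, -0.001, -0.0, 0.002] mm 98 deg 0
[-0.04, -0.002, 0.293, -0.001, -0.0, 0.002] mm 148 deg 0
[-0.04, -0.002, 0.393, -0.001, -0.0, 0.002] mm 197 deg 0
[-0.04, -0.003, 0.453, -0.001, -0.0, 0.002] mm 227 deg 0
[-0.04, -0.003, 0.493, -0.001, -0.0, 0.002] mm 247 deg 0
```

```bash
python3 -m handwheel '[-0.039,0,0.033,0,0,0.002,1, -0.04,0,0.11,0,0,0.002,1, -0.04,0,0.193,0,0,0.002,1, -0.04,0,0.25,0,0,0.002,1, -0.04,-0.002,0.3,0,0,0.002,1, -0.04,-0.002,0.35,0,0,0.002,1, -0.04,-0.002,0.4,0,0,0.002,1, -0.04,-0.003,0.453,0,0,0.002,1, -0.04,-0.003,0.475,0,0,0.002,1, -0.04,-0.003,0.493,0,0,0.002,1]'; python3 -m handwheel '[0,0,0,0,0,0,1, 0,0,0,0,0,0,1]'; python3 -c "
from h import *
rows(*[((.553,-.1361,z),35) for z in (.054,.052,.05)])"
```

```text
t: 14.3
position: [0.5518, -0.1376, 0.055]
eef_rot: [-3.14, 0.613, 1.578]
ft_force: [-10.0, 1.9, 3.6]
grip_width: 0.0564
finger_force: 43.4
t: 14.55
position: [0.5503, -0.1386, 0.0539]
eef_rot: [-3.137, 0.613, 1.579]
ft_force: [-7.4, 0.5, 1.0]
grip_width: 0.0559
finger_force: 42.8
[0.004, 0.005, -0.003, -0.003, 0.001, -0.001] mm 4 deg 0
[0.006, 0.005, 0.0, -0.003, 0.001, -0.001] mm 4 deg 0
[0.009, 0.005, 0.004, -0.003, 0.001, -0.001] mm 5 deg 0
```

```bash
python3 -m handwheel '[0,-0.004,0,0,0,0,1, 0.001,-0.006,0.002,0,0,0,1, 0.002,-0.006,0.003,0,0,0,1, 0.002,-0.006,0.003,0,0,0,1]'
python3 - <<'E'
from h import *
snap('scene','s6');snap('side','d6');snap('wrist','w6')
rows(((.55,-.1361,.052),35))
A=cv2.imread('pics/s6.png')[125:225,200:300];B=cv2.imread('pics/w6.png')
cv2.imwrite('pics/c6.png',np.hstack([cv2.resize(A,(288,288),interpolation=cv2.INTER_CUBIC),B[:288]]))
E
```

```text
t: 15.05
position: [0.5501, -0.1384, 0.0532]
eef_rot: [3.141, 0.613, 1.577]
ft_force: [-1.7, 1.7, 5.0]
grip_width: 0.0563
finger_force: 43.3
[0.005, -0.0, -0.001, -0.001, 0.001, -0.002] mm 3 deg 0
```

View pics/c6.png

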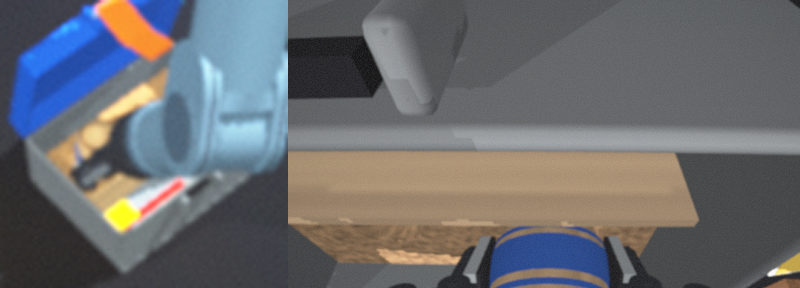

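The egg is at the nest under the lid, fingers straddling it at crop (550,255). Small shift outward, then release.

```bash
python3 -m handwheel '[0.003,0,-0.002,0,0,0,1, 0.003,0,-0.002,0,0,0,0.2, 0.003,0,-0.002,0,0,0,-0.3, 0.003,0,-0.002,0,0,0,-0.6, 0.003,0,-0.002,0,0,0,-0.6, 0.003,0,-0.002,0,0,0,-0.6]'; python3 -c "
from h import *
rows(*[((.5505,-.1361+.574*d,.052+.819*d),35) for d in (0,.05,.1,.15,.2,.24)],((.48,.2,.28),35),((.458,.396,.165),35))"
```

```text
t: 15.95
position: [0.5439, -0.1381, 0.0509]
eef_rot: [-3.13, 0.614, 1.58]
ft_force: [-13.2, -0.0, 1.1]
grip_width: 0.0682
finger_force: 0.5
[0.002, 0.013, -0.004, -0.006, 0.002, -0.0] mm 7 deg 1
[0.002, 0.012, -0.104, -0.006, 0.002, -0.0] mm 52 deg 1
[0.001, 0.012, -0.204, -0.006, 0.002, -0.0] mm 102 deg 1
[0.001, 0.011, -0.304, -0.006, 0.002, -0.0] mm 152 deg 1
[0.001, 0.01, -0.404, -0.006, 0.002, -0.0] mm 202 deg 1
[0.001, 0.01, -0.484, -0.006, 0.002, -0.0] mm 242 deg 1
[0.29, -0.131, -0.763, -0.006, 0.002, -0.0] mm 413 deg 1
[0.743, -0.172, -0.801, -0.006, 0.002, -0.0] mm 553 deg 1
```

```bash
python3 -m handwheel '[0,-0.004,0,0,0,0,-0.5, 0,-0.006,0,0,0,0,-0.45, 0,-0.006,0,0,0,0,-0.45]'; python3 -c "
from h import *
snap('side','d7');snap('wrist','w7')
s=readout.get_state();print(s['position'],s['ft_force'],s['finger_force'])"
```

```text
t: 16.32
position: [0.5469, -0.1365, 0.0525]
eef_rot: [3.141, 0.611, 1.577]
ft_force: [0.9, 0.4, -0.1]
grip_width: 0.0619
finger_force: 0.4
[ 0.54688335 -0.13659927  0.05254759] [1.22412176 0.02535916 0.43360685] 0.5229522474110126
```

Run:
```python
from h import *
for f in ('w6','w7'):
    i=cv2.imread(f'pics/{f}.png').astype(int); m=(i[...,0]>i[...,2]+50)
    for r in (235,245,255):
        c=np.where(m[r])[0]; print(f,r,c.min(),c.max(),len(c))
    g=i.sum(2)//3; print(g[250,150:215:1].tolist()); print(g[250,300:375].tolist())
```

```text
w6 235 215 307 55
w6 245 212 310 99
w6 255 204 318 115
[104, 99, 99, 99, 97, 99, 106, 101, 105, 99, 103, 103, 101, 102, 101, 97, 95, 103, 106, 106, 110, 108, 107, 105, 107, 102, 86, 66, 55, 43, 41, 42, 44, 41, 43, 63, 95, 117, 124, 126, 121, 125, 123, 117, 125, 120, 111, 90, 57, 35, 43, 35, 35, 32, 41, 55, 68, 81, 80, 79, 83, 81, 83, 84, 84]
[86, 89, 83, 78, 89, 83, 85, 85, 83, 84, 82, 84, 80, 80, 80, 78, 68, 51, 45, 36, 40, 40, 37, 36, 55, 78, 105, 123, 122, 124, 117, 124, 122, 121, 124, 117, 102, 80, 53, 40, 43, 48, 39, 44, 47, 63, 77, 92, 97, 103, 103, 103, 100, 101, 93, 82, 75, 73, 75, 74, 76, 76, 72, 70, 75, 75, 76, 75, 74, 73, 74, 73, 76, 74, 75]
w7 235 219 311 52
w7 245 216 314 99
w7 255 209 323 115
[108, 108, 110, 100, 108, 108, 106, 104, 100, 101, 102, 101, 105, 103, 100, 109, 104, 110, 109, 105, 99, 94, 70, 56, 47, 35, 44, 46, 50, 82, 108, 123, 126, 124, 122, 128, 123, 123, 121, 123, 106, 73, 45, 40, 40, 30, 41, 34, 36, 41, 30, 54, 73, 99, 113, 112, 112, 113, 113, 108, 94, 83, 81, 76, 76]
[88, 86, 88, 89, 85, 87, 86, 88, 88, 86, 82, 91, 81, 88, 82, 80, 81, 84, 81, 82, 83, 71, 55, 36, 37, 36, 41, 32, 34, 29, 34, 63, 88, 112, 125, 124, 124, 123, 122, 125, 125, 123, 111, 86, 56, 44, 43, 41, 42, 50, 66, 83, 101, 106, 105, 107, 99, 100, 101, 104, 94, 84, 75, 74, 76, 76, 75, 75, 76, 75, 74, 74, 76, 71, 80]
```

Egg has stayed put while the hand moved (+5 px in view). Retreat along the tool axis, then across to the red egg.

```bash
python3 -m handwheel '[0,0,-0.02,0,0,0,-0.45, 0,0,-0.05,0,0,0,-0.45, 0,0,-0.09,0,0,0,-0.45, 0,0,-0.16,0,0,0,-0.45, 0,0,-0.26,0,0,0,-0.45, 0,0,-0.36,0,0,0,-0.6, 0,0,-0.46,0,0,0,-1, 0.03,0,-0.5,0,0,0,-1, 0.03,0,-0.5,0,0,0,-1]'
python3 - <<'E'
from h import *
snap('scene','s8'); snap('wrist','w8')
i=cv2.imread('pics/w8.png').astype(int); m=(i[...,0]>i[...,2]+50); 
for p in [(.5505,-.1355,.055),(.553,-.1355,.055)]: print(proj('w8',p))
rows(((.48,.2,.28),35),((.456,.394,.165),35))
cv2.imwrite('pics/c8.png',np.hstack([cv2.resize(cv2.imread('pics/s8.png')[125:225,200:300],(384,384),interpolation=cv2.INTER_CUBIC),cv2.resize(cv2.imread('pics/w8.png')[60:220,90:350],(416,256)).copy() if 0 else cv2.resize(cv2.imread('pics/w8.png')[20:260,90:350],(416,384),interpolation=cv2.INTER_CUBIC)]))
E
```

```text
t: 17.55
position: [0.5455, 0.0219, 0.249]
eef_rot: [3.141, 0.61, 1.581]
ft_force: [0.4, -1.2, 0.1]
grip_width: 0.0857
finger_force: 0.0
[264.20876981 172.51221949]
[266.09710481 172.52292515]
[0.261, -0.128, -0.262, -0.002, 0.001, -0.001] mm 195 deg 0
[0.711, -0.173, -0.297, -0.002, 0.001, -0.001] mm 395 deg 0
```

View pics/c8.png

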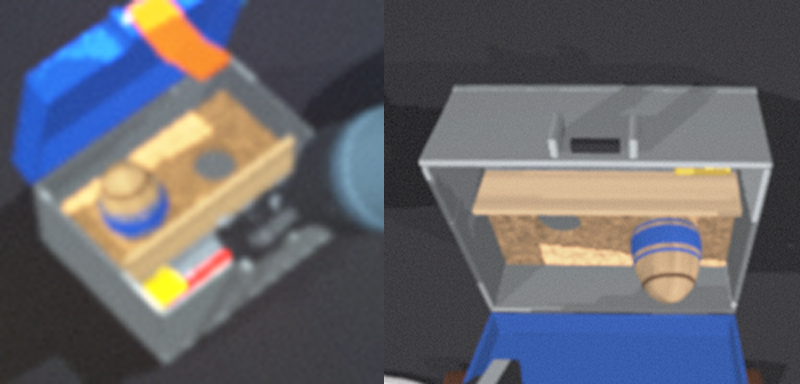

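Blue egg stands upright in nest0 (scene crop (130,200); wrist crop centre column ~667), other nest empty at (558,222), lid open. Ten pictures used, so the red egg will be checked numerically.

```bash
python3 -m handwheel '[0.08,-0.04,-0.1,0,0,0,-1, 0.17,-0.08,-0.19,0,0,0,-1, 0.261,-0.128,-0.262,0,0,0,-1, 0.37,-0.14,-0.27,0,0,0,-1, 0.48,-0.15,-0.28,0,0,0,-1, 0.6,-0.165,-0.29,0,0,0,-1, 0.711,-0.173,-0.297,0,0,0,-1, 0.711,-0.173,-0.297,0,0,0,-1, 0.711,-0.173,-0.297,0,0,0,-1]'
python3 - <<'E'
from h import *
c=snap('wrist','w9');snap('scene','s9')
s=readout.get_state();print('cam rel',c['pose'][:3,3]-s['position'])
i=cv2.imread('pics/w9.png').astype(int); m=(i[...,2]>i[...,1]+90)&(i[...,2]>i[...,0]+80)
n,l,st,ce=cv2.connectedComponentsWithStats(m.astype(np.uint8)); 
for k in range(1,n):
    if st[k][4]>60: print(st[k],ce[k])
print(proj('w9',(.456,.32,.039)),proj('w9',(.485,.32,.039)),proj('w9',(.427,.32,.039)))
rows(*[((.456,.320-.0017+.574*d,.0365+.819*d),35) for d in (.12,.06,.02,0)])
E
```

```text
t: 18.77
position: [0.4573, 0.393, 0.165]
eef_rot: [-3.141, 0.615, 1.576]
ft_force: [0.5, -0.3, 0.6]
grip_width: 0.0854
finger_force: 0.0
cam rel [-0.0003759   0.14008206  0.06024959]
[227 146  62  37 991] [255.79212916 158.92936428]
[258.94038779 168.98626708] [289.05135445 169.09538001] [228.82267079 168.89923882]
[0.027, -0.004, 0.058, -0.001, 0.001, -0.003] mm 32 deg 0
[0.027, -0.004, 0.178, -0.001, 0.001, -0.003] mm 90 deg 0
[0.027, -0.005, 0.258, -0.001, 0.001, -0.003] mm 130 deg 0
[0.027, -0.005, 0.298, -0.001, 0.001, -0.003] mm 150 deg 0
```

Run:
```python
from h import *
m=np.array([.4555,.319,.039])
def T(d,y): a=np.radians(35);u=np.array([-np.sin(y)*np.sin(a),np.cos(y)*np.sin(a),np.cos(a)]);return (m+u*d,35,y)
print(readout.get_state()['q'].round(2))
rows(T(.17,-.2),T(.17,-.4),T(.17,-.6),T(.17,-.785))
```

```text
[-0.65  0.9  -0.55  1.33  0.67  1.64 -1.32]
[0.022, 0.034, -0.044, 0.056, 0.001, 0.079] mm 30 deg 11
[0.012, 0.071, -0.037, 0.113, 0.001, 0.161] mm 41 deg 23
[-0.003, 0.105, -0.027, 0.171, 0.001, 0.243] mm 54 deg 34
[-0.022, 0.133, -0.013, 0.224, 0.001, 0.319] mm 68 deg 45
```

```bash
python3 -m handwheel '[0.022,0.034,-0.044,0.056,0,0.079,-1, 0.012,0.071,-0.037,0.113,0,0.161,-1, -0.003,0.105,-0.027,0.171,0,0.243,-1, -0.022,0.133,-0.013,0.224,0,0.319,-1, -0.022,0.133,-0.013,0.224,0,0.319,-1, -0.022,0.133,-0.013,0.224,0,0.319,-1]'
python3 - <<'E'
from h import *
m=np.array([.4555,.319,.039])
def T(d,y): a=np.radians(35);u=np.array([-np.sin(y)*np.sin(a),np.cos(y)*np.sin(a),np.cos(a)]);return (m+u*d,35,y)
print(readout.get_state()['q'].round(2))
rows(*[T(d,-.785) for d in (.1,.05,-.003)])
snap('wrist','w10')
i=cv2.imread('pics/w10.png').astype(int); k=(i[...,2]>i[...,1]+90)&(i[...,2]>i[...,0]+80)
n,l,st,ce=cv2.connectedComponentsWithStats(k.astype(np.uint8)); print([(st[j],ce[j]) for j in range(1,n) if st[j][4]>60]); print(proj('w10',m))
E
```

```text
t: 19.62
position: [0.5235, 0.3891, 0.1781]
eef_rot: [-3.141, 0.612, 0.798]
ft_force: [-0.7, 0.1, -0.2]
grip_width: 0.0853
finger_force: 0.0
[-0.54  1.04 -0.45  0.95  0.34  1.83 -1.69]
[-0.0, 0.002, 0.14, 0.0, 0.001, 0.001] mm 70 deg 0
[-0.0, 0.002, 0.24, 0.0, 0.001, 0.001] mm 120 deg 0
[-0.0, 0.001, 0.346, 0.0, 0.001, 0.001] mm 173 deg 0
[(array([234, 155,  57,  34, 877], dtype=int32), array([261.51425314, 166.66020525]))]
[261.73512217 175.84219162]
```

```bash
python3 -m handwheel '[0,0.002,0.07,0,0,0,-1, 0,0.002,0.14,0,0,0,-1, 0,0.002,0.2,0,0,0,-1, 0,0.002,0.25,0,0,0,-1, 0,0.002,0.29,0,0,0,-1, 0,0.001,0.325,0,0,0,-1, 0,0.001,0.346,0,0,0,-1, 0,0.001,0.346,0,0,0,-1, 0,0.001,0.346,0,0,0,-1]'
python3 - <<'E'
from h import *
snap('wrist','w11')
i=cv2.imread('pics/w11.png').astype(int); k=(i[...,2]>i[...,1]+90)&(i[...,2]>i[...,0]+80)
n,l,st,ce=cv2.connectedComponentsWithStats(k.astype(np.uint8)); print([(st[j],ce[j]) for j in range(1,n) if st[j][4]>60])
w=cv2.imread('pics/w4.png').astype(int); k=(w[...,0]>w[...,2]+60);n,l,st,ce=cv2.connectedComponentsWithStats(k.astype(np.uint8)); print([(st[j],ce[j]) for j in range(1,n) if st[j][4]>300])
E
```

```text
t: 20.8
position: [0.4544, 0.3191, 0.0363]
eef_rot: [-3.141, 0.611, 0.798]
ft_force: [-0.3, 0.2, 0.7]
grip_width: 0.0858
finger_force: 0.0
[(array([ 205,  221,  120,   67, 4363], dtype=int32), array([264.32271373, 250.63465505])), (array([206, 275, 119,  26, 647], dtype=int32), array([267.64605873, 282.02782071]))]
[(array([207, 223, 106,  20, 354], dtype=int32), array([260.26836158, 228.54237288])), (array([ 199,  233,  121,   55, 4037], dtype=int32), array([259.6722814 , 255.12781769])), (array([199, 278, 121,  25, 685], dtype=int32), array([259.96934307, 284.64671533]))]
```

```bash
python3 -m handwheel '[0,0,0,0,0,0,1, 0,0,0,0,0,0,1, 0,0,0,0,0,0,1, 0,0,0,0,0,0,1, 0,0,0,0,0,0,1]' 35; python3 -c "
from h import *
p=readout.get_state()['position'];print(p)
rows((p+[0,0,.05],35,-.785),(p+[0,0,.2],35,-.785),((.46,.2,.25),35,-.6),((.463,.08,.25),35,-.3),((.463,-.004,.247),35,0))"
```

```text
t: 21.48
position: [0.4552, 0.3181, 0.0364]
eef_rot: [3.14, 0.611, 0.796]
ft_force: [4.4, -0.9, 6.0]
grip_width: 0.056
finger_force: 36.8
[0.45521462 0.31806614 0.03640156]
[-0.057, 0.0, -0.082, 0.001, 0.0, 0.0] mm 50 deg 0
[-0.23, 0.001, -0.328, 0.001, 0.0, 0.0] mm 200 deg 0
[-0.378, 0.172, -0.257, -0.052, 0.0, -0.076] mm 244 deg 11
[-0.515, 0.344, -0.16, -0.138, 0.0, -0.198] mm 320 deg 28
[-0.61, 0.462, -0.086, -0.224, 0.0, -0.321] mm 385 deg 45
```

```bash
python3 -m handwheel '[-0.028,0,-0.041,0,0,0,1, -0.057,0,-0.082,0,0,0,1, -0.115,0,-0.164,0,0,0,1, -0.172,0,-0.246,0,0,0,1, -0.23,0,-0.328,0,0,0,1, -0.29,0.07,-0.3,-0.02,0,-0.03,1, -0.34,0.13,-0.275,-0.04,0,-0.055,1, -0.378,0.172,-0.257,-0.052,0,-0.076,1, -0.425,0.23,-0.225,-0.08,0,-0.115,1, -0.47,0.29,-0.19,-0.11,0,-0.157,1]'; python3 -c "
from h import *
rows(((.463,.08,.25),35,-.35),((.463,.04,.25),35,-.17),((.463,-.004,.247),35,0))"
```

```text
t: 22.72
position: [0.4614, 0.1181, 0.25]
eef_rot: [-3.141, 0.611, 1.185]
ft_force: [0.1, 0.4, -0.8]
grip_width: 0.0561
finger_force: 37.6
[-0.057, 0.032, 0.04, -0.013, -0.0, -0.019] mm 38 deg 3
[-0.118, 0.062, 0.082, -0.065, -0.0, -0.093] mm 78 deg 13
[-0.181, 0.095, 0.134, -0.114, -0.0, -0.162] mm 122 deg 23
```

```bash
python3 -m handwheel '[-0.057,0.032,0.04,-0.03,0,-0.045,1, -0.118,0.062,0.082,-0.065,0,-0.093,1, -0.15,0.08,0.11,-0.09,0,-0.13,1, -0.181,0.095,0.134,-0.114,0,-0.162,1, -0.181,0.095,0.134,-0.114,0,-0.162,1, -0.181,0.095,0.134,-0.114,0,-0.162,1]'
python3 - <<'E'
from h import *
snap('wrist','w12')
i=cv2.imread('pics/w12.png').astype(float)
for r in (157,160,163): print(r,i[r-1:r+2,172:300].mean(0).mean(1).round().astype(int).tolist()[::2])
print([proj('w12',p).round(1).tolist() for p in [(.4408,-.1355,.034),(.4808,-.1355,.034),(.553,-.1355,.034)]])
rows(*[((.463,-.136+.574*d,.053+.819*d),35) for d in (.22,.15,.1,.05,.02,0)])
E
```

```text
t: 23.48
position: [0.463, -0.0024, 0.2465]
eef_rot: [3.14, 0.611, 1.576]
ft_force: [-0.2, 0.6, -1.5]
grip_width: 0.0561
finger_force: 37.6
157 [57, 59, 56, 58, 57, 59, 58, 57, 57, 57, 58, 59, 57, 57, 68, 105, 108, 96, 95, 94, 93, 97, 126, 134, 127, 132, 139, 141, 133, 128, 127, 123, 117, 125, 133, 131, 125, 119, 123, 133, 138, 144, 137, 143, 146, 145, 148, 134, 135, 128, 128, 141, 139, 129, 133, 136, 138, 138, 134, 131, 131, 134, 131, 132]
160 [57, 58, 58, 58, 57, 55, 55, 54, 60, 54, 54, 57, 57, 56, 60, 94, 108, 99, 91, 93, 92, 93, 124, 139, 136, 131, 128, 134, 134, 117, 117, 122, 124, 127, 127, 129, 128, 126, 130, 140, 139, 134, 128, 139, 138, 141, 140, 135, 139, 138, 136, 133, 133, 133, 138, 139, 142, 138, 124, 120, 133, 133, 131, 128]
163 [64, 60, 62, 59, 58, 57, 58, 57, 59, 59, 59, 56, 57, 59, 53, 81, 110, 101, 93, 94, 94, 92, 117, 146, 142, 129, 129, 128, 132, 128, 130, 128, 128, 130, 125, 127, 127, 129, 131, 138, 134, 131, 133, 130, 128, 124, 131, 127, 128, 135, 136, 132, 129, 137, 141, 130, 137, 141, 132, 133, 144, 139, 130, 133]
[[243.0, 150.4], [273.7, 150.5], [328.8, 150.7]]
[0.003, -0.0, 0.03, -0.001, -0.0, -0.002] mm 15 deg 0
[0.003, -0.001, 0.17, -0.001, -0.0, -0.002] mm 85 deg 0
[0.003, -0.001, 0.27, -0.001, -0.0, -0.002] mm 135 deg 0
[0.003, -0.002, 0.37, -0.001, -0.0, -0.002] mm 185 deg 0
[0.002, -0.002, 0.43, -0.001, -0.0, -0.002] mm 215 deg 0
[0.002, -0.002, 0.47, -0.001, -0.0, -0.002] mm 235 deg 0
```

```bash
python3 -m handwheel '[0.003,0,0.05,0,0,-0.002,1, 0.003,0,0.12,0,0,-0.002,1, 0.003,0,0.19,0,0,-0.002,1, 0.003,0,0.25,0,0,-0.002,1, 0.003,0,0.3,0,0,-0.002,1, 0.003,0,0.35,0,0,-0.002,1, 0.003,0,0.4,0,0,-0.002,1, 0.002,-0.001,0.43,0,0,-0.002,1, 0.002,-0.002,0.45,0,0,-0.002,1, 0.002,-0.002,0.462,0,0,-0.002,1]'; python3 -m handwheel '[0,0,0,0,0,0,1, 0,0,0,0,0,0,1]'; python3 -c "
from h import *
rows(*[((.463,-.136,z),35) for z in (.056,.054,.052)])"
```

```text
t: 24.78
position: [0.4628, -0.1352, 0.0558]
eef_rot: [-3.139, 0.612, 1.582]
ft_force: [0.6, -0.9, -1.5]
grip_width: 0.0559
finger_force: 37.6
t: 25.02
position: [0.4628, -0.135, 0.0564]
eef_rot: [-3.139, 0.612, 1.582]
ft_force: [0.1, -0.0, 0.4]
grip_width: 0.056
finger_force: 38.1
[-0.001, 0.0, 0.002, -0.001, 0.0, 0.001] mm 1 deg 0
[0.001, 0.0, 0.005, -0.001, 0.0, 0.001] mm 3 deg 0
[0.003, 0.0, 0.008, -0.001, 0.0, 0.001] mm 4 deg 0
```

```bash
python3 -m handwheel '[0.001,0,0.002,0,0,0,1, 0.002,0,0.003,0,0,0,1, 0.003,0,0.005,0,0,0,1, 0.003,0,0.005,0,0,0,1]'
```

```text
t: 25.52
position: [0.463, -0.1358, 0.0542]
eef_rot: [-3.14, 0.614, 1.581]
ft_force: [-2.3, 2.0, 9.5]
grip_width: 0.0561
finger_force: 39.2
```

```bash
python3 -m handwheel '[0,-0.003,-0.003,0,0,0,1, 0,-0.003,-0.003,0,0,0,1]'; python3 -m handwheel '[0,0,0,0,0,0,0, 0,0,0,0,0,0,-0.2, 0,0,0,0,0,0,-0.35, 0,0,0,0,0,0,-0.42, 0,0,0,0,0,0,-0.47, 0,0,0,0,0,0,-0.47]'
python3 - <<'E'
from h import *
snap('wrist','w13')
i=cv2.imread('pics/w13.png').astype(int); k=(i[...,2]>i[...,1]+90)&(i[...,2]>i[...,0]+80)
n,l,st,ce=cv2.connectedComponentsWithStats(k.astype(np.uint8)); print([(st[j],ce[j]) for j in range(1,n) if st[j][4]>60])
g=i.mean(2);print(g[250,150:215].astype(int).tolist(),g[250,300:375].astype(int).tolist())
E
```

```text
t: 25.78
position: [0.4626, -0.1344, 0.0549]
eef_rot: [-3.141, 0.612, 1.581]
ft_force: [5.6, 0.9, 2.7]
grip_width: 0.0562
finger_force: 41.0
t: 26.52
position: [0.464, -0.1343, 0.0556]
eef_rot: [3.139, 0.612, 1.581]
ft_force: [8.4, 1.0, 9.1]
grip_width: 0.063
finger_force: 0.2
[(array([209, 227,  98,  13, 195], dtype=int32), array([260.31282051, 229.71794872])), (array([ 198,  236,  115,   48, 3934], dtype=int32), array([256.38917133, 257.38179969])), (array([198, 282, 113,  17, 577], dtype=int32), array([255.33448873, 287.20277296]))]
[73, 77, 76, 70, 74, 77, 77, 75, 74, 76, 77, 73, 74, 78, 75, 87, 98, 109, 110, 103, 88, 74, 59, 45, 40, 37, 40, 53, 77, 101, 118, 124, 125, 129, 123, 123, 126, 124, 122, 104, 73, 39, 40, 40, 39, 41, 36, 39, 37, 47, 70, 76, 80, 80, 82, 83, 83, 85, 86, 87, 85, 81, 81, 88, 85] [88, 88, 82, 82, 79, 84, 81, 82, 83, 84, 92, 92, 98, 96, 93, 99, 98, 100, 102, 109, 108, 83, 51, 42, 38, 42, 36, 39, 39, 39, 35, 36, 72, 101, 120, 123, 124, 124, 123, 125, 125, 125, 120, 115, 83, 53, 40, 41, 38, 42, 57, 68, 85, 99, 105, 109, 108, 106, 106, 104, 105, 107, 105, 102, 109, 108, 102, 101, 103, 101, 85, 77, 87, 89, 98]
```

```bash
python3 -m handwheel '[0,0.003,-0.003,0,0,0,-0.45, 0,0.004,-0.006,0,0,0,-0.45, 0,0.004,-0.01,0,0,0,-0.45]'
```

```text
t: 26.95
position: [0.4618, -0.1319, 0.0581]
eef_rot: [-3.136, 0.612, 1.583]
ft_force: [-0.3, 0.2, -1.4]
grip_width: 0.0618
finger_force: 0.0
```

```bash
python3 -m handwheel '[0,0,-0.01,0,0,0,-0.45, 0,0,-0.03,0,0,0,-0.45, 0,0,-0.06,0,0,0,-0.45, 0,0,-0.1,0,0,0,-0.45, 0,0,-0.17,0,0,0,-0.45, 0,0,-0.26,0,0,0,-0.45, 0,0,-0.36,0,0,0,-0.6, 0,0,-0.46,0,0,0,-1, 0,0,-0.46,0,0,0,-1]'
python3 - <<'E'
from h import *
from itertools import product
snap('wrist','w14');snap('scene','s14')
def bands(f):
    i=cv2.imread(f'pics/{f}.png').astype(int)
    for nm,k in (('red',(i[...,2]>i[...,1]+70)&(i[...,2]>i[...,0]+70)),('blue',(i[...,0]>i[...,2]+50))):
        n,l,st,ce=cv2.connectedComponentsWithStats(k.astype(np.uint8)); print(f,nm,[(st[j].tolist(),ce[j].round(1).tolist()) for j in range(1,n) if st[j][4]>30])
bands('w14');bands('s14')
for x in (.461,.553): print([proj(f,(x+dx,-.1355,.055)).round(1).tolist() for f in ('w14','s14') for dx in (0,)])
print(readout.get_state()['position'])
E
```

```text
t: 28.08
position: [0.4637, 0.0041, 0.2499]
eef_rot: [3.138, 0.608, 1.582]
ft_force: [0.5, -1.2, -0.9]
grip_width: 0.0853
finger_force: 0.0
w14 red [([234, 146, 46, 31, 757], [256.9, 157.7]), ([288, 319, 50, 27, 836], [313.1, 329.4])]
w14 blue [([306, 152, 45, 22, 497], [327.1, 159.6]), ([310, 166, 41, 10, 59], [330.8, 168.5]), ([189, 209, 203, 141, 19995], [277.7, 271.7])]
s14 red [([234, 122, 26, 24, 280], [245.6, 134.4]), ([247, 161, 18, 11, 120], [255.5, 166.4]), ([249, 188, 15, 13, 52], [255.5, 193.8])]
s14 blue [([306, 0, 108, 160, 8252], [361.6, 88.9]), ([386, 0, 37, 81, 1161], [402.9, 41.5]), ([240, 107, 29, 30, 467], [255.5, 120.5]), ([203, 126, 45, 47, 1079], [221.8, 149.1]), ([495, 165, 17, 33, 378], [504.7, 183.8]), ([228, 176, 16, 11, 67], [236.1, 182.2]), ([340, 204, 11, 10, 38], [343.4, 208.8]), ([335, 211, 18, 12, 101], [342.4, 217.6])]
[[256.7, 164.2], [255.3, 163.0]]
[[327.8, 164.7], [234.5, 178.3]]
[0.46202157 0.00047102 0.24714148]
```

Red and blue bands sit where upright seated eggs should appear (columns 257/328.5 vs predicted 256.7/327.8; the band boxes match the upright view on the stand). Quick lid comparison, then hand in.

Run:
```python
from h import *
for f in ('s2','s5','s8','s14'):
    i=cv2.imread(f'pics/{f}.png').astype(int)[:,:275]; k=(i[...,0]>i[...,2]+50)
    n,l,st,ce=cv2.connectedComponentsWithStats(k.astype(np.uint8)); print(f,[st[j].tolist() for j in range(1,n) if st[j][4]>400])
s=readout.get_state();print(s['ft_force'],s['finger_force'],s['t'])
print(robot.job_done())
```

```text
s2 [[153, 0, 70, 74, 2416], [203, 107, 66, 66, 1715]]
s5 [[240, 107, 29, 30, 460], [203, 126, 45, 47, 1082]]
s8 [[240, 107, 29, 30, 459], [203, 126, 45, 47, 1081]]
s14 [[240, 107, 29, 30, 467], [203, 126, 45, 47, 1079]]
[-0.25859915 -0.76878743 -1.33946367] 0.0 28.175
the job is handed in; nothing more can be done
None
```

I handed the job in at 28.2 s; the judge gave no verdict. The camera shows the lid standing open and unmoved since it was raised, with the blue egg upright in nest0 and the red egg upright in nest1. I kept clear of the matchbox and wax jar but did not re-measure them at the end.

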